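# Isolate the bauble-banding machine and unscrew the spindle cap of unknown thread hand

### The arm

A 7-joint arm with a two-finger parallel gripper is mounted at the origin on the work surface. World frame = base frame: x ahead of the robot, y to its left, z up, the work surface at z = 0. Lengths are in m, angles in rad, forces in N, time in s.
With the tool pointing down it reaches from about 0.4 to 0.85 m from the base axis. Payload 10.4 kg.
Tool frame: the origin (TCP) lies where the fingers leave the gripper's body, on its centre line; the fingertips stand 73 mm ahead of it and the grasp point (between the pads) lies 54 mm ahead of it; z points along the fingers, y is the direction in which the jaws open and shut (so a half turn about z gives the same grasp; the last joint's range is limited). The gripper opens to 85 mm and grips with 20 to 120 N. Pads are 22 mm wide; open, the fingers measure 114 mm over their backs; the gripper's body (76 mm by 85 mm) begins 54 mm behind the grasp point. The pads swing forward as they close: fully open they stand 13 mm farther back than shut.
Start: joints at [1.16, 0.332, -0.065, 1.46, 0.022, 1.35, -0.088], TCP at [0.236, -0.579, 0.304] pointing down, gripper open.
Joint ranges: [-2.6, 2.6], [-0.5, 2.12], [-1.47, 1.34], [0.16, 2.42], [-1.27, 4.41], [0.06, 2.06], [-2.6, 2.6]. Speed limits (rad/s): [2.22, 2.22, 2.79, 2.79, 3.14, 3.14, 3.14].

### API

Orientations are given as a unit quaternion [x, y, z, w].
In Python, from workcell import get_obs, camera, camera_model, hand_in gives the robot as it stands.
- The arm moves only by the shell command python3 -m crank 'ROWS' [FORCE]. ROWS is text: rows parted by semicolons, each of 7 numbers parted by spaces: the shift along the tool's x, y, z in units of 40 mm (1.0 is 40 mm), then the turn, a rotation vector about the tool's x, y, z in units of 8 degrees (1.0 is 8 degrees), then the finger opening in mm, from 0 to 85.4. In form: x y z ax ay az jaw; .... A call has exactly 10 rows; each row shifts and turns the pose as measured when the row begins, along the tool's axes as they then stand; what a row does not reach is not made up. A row lasts 1/10 s, in which the tool goes at most 50 mm and 8.59 degrees, less where a joint would pass 70% of its speed; a pose out of reach is approached as far as the arm can. A call is refused whole if a number of a shift passes 1 or a number of a turn 1, either way. A call with a gripper value outside its range is refused whole. The fingers move at their own pace and stop on an object; FORCE is the grip in N (left out, the last holds). Time passes only in rows, so rows that do not move let the fingers close, or fill a call up. It gives the time, the measured TCP pose, the force and the opening at its end, in the units of the state.
- get_obs(): the state, without advancing time (a new reading comes with each control period).
- camera(name): name is "scene" or "top" or "wrist"; returns (picture, depth): 400x640x3 uint8, red, green, blue; 400x640 float32, m along the optical axis (not along the pixel's ray), 0 where there is no reading.
- camera_model(name): a dict with "fx", "fy", "cx", "cy" (pixels), "position" and "rotation" of the camera in the world; the wrist camera has in their place "hand_eye" (4x4, takes a point from camera to tool coordinates, whose origin is the TCP and whose axes are the flange's). Camera axes: x right, y up, looking along -z (the intrinsics and any distortion apply to the point x, -y, -z); pixel columns grow to the right and rows downward; lengths in m; the calibration is good to about 2 mm. A picture is of the moment at which its call begins: read the wrist's pose just before it. camera_model takes no time and is no camera call.
- hand_in(): hands the job in, once; it reports no verdict.
The state is a dict: "clock": time; "joint_pos": joint angles; "joint_velocities": joint speeds; "tau": joint torques, N m; "position": TCP position; "ee_rot": TCP orientation; "ft_force": force on the tool from outside, world axes, zero at the start; "torque": the same for the moment, N m; "grip_width": opening from 0.0 (shut) to 1.0 (fully open).
Only numpy, scipy, OpenCV 4.12 (cv2) and the standard library are available. Lean on these libraries where they do the work, as an engineer would, in place of code of your own. Each camera call takes 0.05 s, during which the arm holds its last target.

### The job

Switch the banding machine off at its isolator (throw the red handle over to the black-striped end, towards you) before you touch any cap. Then unscrew the brass cap of the spindle that has the gold bauble behind it: its thread may be left- or right-hand, so try it both ways until it loosens. Lift the cap straight off and finish holding it still in the gripper about 8 cm above where it sat, leaving the other cap tight and everything else where it stands.

Things in the scene. Friction and masses are not known exactly. Their poses are not given: they have to be found in the camera images.
- isolator (a joint): toggle handle of the isolator: about 1.1 rad = on (leans to its base's +x end, away from the robot, green stripe), 0 = off (leans to the -x end nearest the robot, black stripe). Pivots about its base's y axis 30 mm above the table, upright at 0.55; over-centre: pushed past upright it falls to the stop by itself and stays; about 1 N moves it
- isolator_tip (a point): centre of the red grip (24 mm diameter, 34 mm long, along the 10 mm steel rod) on the isolator's toggle handle, 75 mm from the pivot; 94 mm above the table at either end, 39 mm to either side of the pivot; its end reaches 122 mm above the table when upright
- isolator_base: the isolator's fixed grey base, 100 x 60 x 24 mm, pivot cheeks up to 39 mm; origin at the centre of its underside, x from the off end (black stripe) to the on end (green stripe), z up; the pivot lies above the origin
- spindle_a: one of two alike grey spindles fixed to the table: 110 mm foot, 90 mm body, top face 70 mm above the table; origin on its axis at the table surface, z up. A threaded steel stub, 39 mm across, stands 24 mm above the top face inside the cap. One of the pair is left-hand, the other right-hand; either may be the wanted one, on either side; nothing outside shows which
- spindle_b: one of two alike grey spindles fixed to the table: 110 mm foot, 90 mm body, top face 70 mm above the table; origin on its axis at the table surface, z up. A threaded steel stub, 39 mm across, stands 24 mm above the top face inside the cap. One of the pair is left-hand, the other right-hand; either may be the wanted one, on either side; nothing outside shows which
- cap_a_mid (a point): middle (27 mm up) of the knurled brass cap on spindle_a: 48 mm diameter, 54 mm tall, 100-200 g, top 124 mm above the table; z up, x to its white line (the spindle's x while tight). Turned 55-77 degrees (aim for 65) the right way it rises 3 mm and can then be pulled straight up, off once 25 mm up; the wrong way a hard stop comes within 8 degrees; unturned it stays locked
- cap_b_mid (a point): middle (27 mm up) of the knurled brass cap on spindle_b: 48 mm diameter, 54 mm tall, 100-200 g, top 124 mm above the table; z up, x to its white line (the spindle's x while tight). Turned 55-77 degrees (aim for 65) the right way it rises 3 mm and can then be pulled straight up, off once 25 mm up; the wrong way a hard stop comes within 8 degrees; unturned it stays locked
- stand_gold: gold glass bauble with black bands, 58 mm diameter, on a round wooden foot of 60 mm, 98 mm tall in all; origin at the centre of its underside. It stands 110 to 140 mm behind (on the far side from the robot of) the spindle whose cap is wanted
- stand_red: red glass bauble with silver bands, same size and stand; it stands 110 to 140 mm behind the other spindle; origin at the centre of its underside
- jar_green: paint jar, 52 mm diameter, 65 mm tall, green; origin at the centre of its underside. Bystander
- jar_black: paint jar, 52 mm diameter, 65 mm tall, black; origin at the centre of its underside. Bystander
- brush: paint brush about 170 mm long lying on the table; origin under its middle. Bystander
- hook_box: closed cardboard box, 70 x 50 x 30 mm; origin at the centre of its underside. Bystander
There are look-alikes about, which are no part of the job. Leave any blue look-alike of the part that bears cap_a_mid alone.

How it is judged:
By the outcome, as a careful person would: the job done as asked, in the order asked, and still so for the second after the job is handed in, while the arm keeps its last pose, push and grip.
It also fails if it takes over 54 s, if anything falls off the work surface, if the arm or the gripper's body presses on something with over 40 N, if the wrist force passes 120 N, or if a joint passes its speed limit or range.

## Working session

There is one attempt and no reset: what is moved stays moved. The work goes in short steps, Python scripts to look and compute and a shell command to move; the robot and the scene stay as the last step left them, time stands still between calls to the robot, and variables do not carry over. Pictures are saved under pics/ and viewed, and the job is handed in when it is done.

```bash
ls; mkdir -p pics; cat > h.py <<'E'
import numpy as np,cv2
from workcell import get_obs,camera,camera_model
def save(n,im): cv2.imwrite('pics/'+n+'.png',cv2.cvtColor(im,cv2.COLOR_RGB2BGR))
E
python3 - <<'E'
from h import *
print(get_obs())
for n in ('scene','top'):
    p,d=camera(n); save(n+'0',p); np.savez('pics/'+n+'0.npz',p=p,d=d); print(n,camera_model(n))
print(camera_model('wrist'))
E
```

```text
pics
{'clock': 0.0, 'joint_pos': array([ 1.16038224,  0.33289585, -0.06465879,  1.4609453 ,  0.02160811,
        1.34990741, -0.08851786]), 'joint_velocities': array([-0.00041491, -0.00083102, -0.00096619,  0.0002974 , -0.00212362,
       -0.00015829,  0.0015848 ]), 'tau': array([-4.12330537e-04, -6.25454092e+01,  4.89662960e-02, -3.91597795e+01,
        1.62151270e-02,  9.91892768e-03, -2.29290242e-05]), 'position': array([ 0.23622518, -0.57834262,  0.30309888]), 'ee_rot': array([ 9.81261872e-01,  1.92677464e-01, -1.84197191e-04, -7.06653658e-04]), 'ft_force': array([ 0.79240562,  0.1281672 , -0.4972558 ]), 'torque': array([ 0.01890496, -0.02320186, -0.03623747]), 'grip_width': 1.0039826292804621}
scene {'fx': 457.7718064313066, 'fy': 457.7718064313066, 'cx': 316.9205008253378, 'cy': 199.37916712248096, 'position': array([1.0920019 , 0.66037339, 0.77834053]), 'rotation': array([0.14968339, 0.41528934, 0.84381609, 0.30512957])}
top {'fx': 444.1170901682182, 'fy': 444.1170901682182, 'cx': 319.29090876027317, 'cy': 202.63772521105517, 'position': array([ 0.40725708, -0.01999548,  1.40905782]), 'rotation': array([ 0.03612467, -0.03249055, -0.69663864,  0.71577509])}
{'fx': 312.70736309986654, 'fy': 312.70736309986654, 'cx': 316.17088700274576, 'cy': 198.54353534846533, 'hand_eye': array([[-1.31298460e-03,  9.63764636e-01,  2.66750824e-01,
         6.65216727e-02],
       [ 9.99999131e-01,  1.29660363e-03,  2.37535277e-04,
         4.00561186e-04],
       [-1.16941986e-04,  2.66750904e-01, -9.63765501e-01,
        -7.03853232e-02],
       [ 0.00000000e+00,  0.00000000e+00,  0.00000000e+00,
         1.00000000e+00]])}
```

View pics/scene0.png

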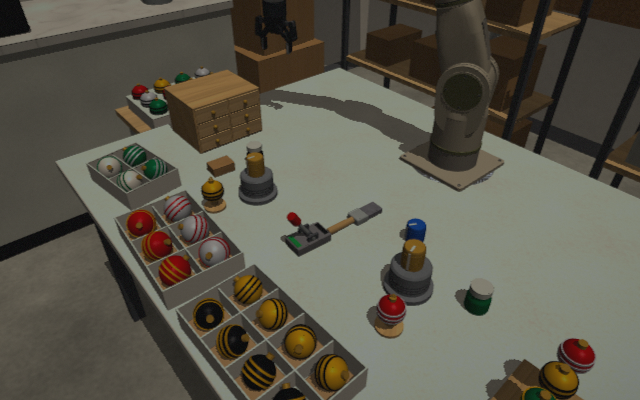

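View pics/top0.png

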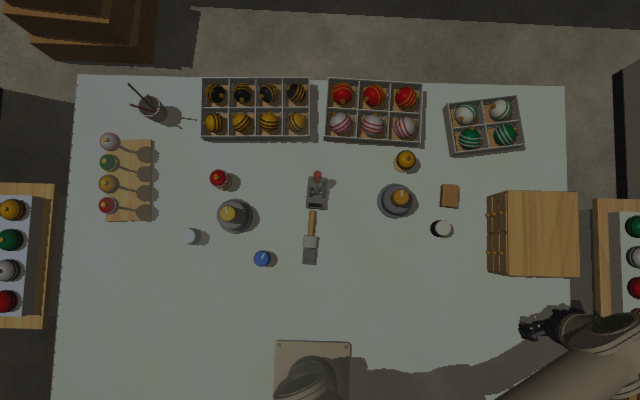

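Top view: up in the picture is +x. Isolator at (317,190), with its red grip at (317,176) on the far side, so it is on. Grey spindles with brass caps at (397,200) and (235,215). A single gold bauble stands at (405,160) behind the right spindle, and a single red one at (220,178) behind the left. Could be mistaken for the target: the left brass cap (235,215), the blue cap-like part (262,258), the gold bauble on the rack (108,184) and the golds in the box. The choice is the right spindle's cap (~(400,197)).

```bash
cat >> h.py <<'E'
from scipy.spatial.transform import Rotation as R
def ray(n,u,v,o=None):
    m=camera_model(n)
    c=np.array([(u-m['cx'])/m['fx'],-(v-m['cy'])/m['fy'],-1.])
    if n=='wrist':
        o=o or get_obs(); Rt=R.from_quat(o['ee_rot']).as_matrix(); H=m['hand_eye']
        return Rt@H[:3,3]+o['position'], Rt@(H[:3,:3]@c)
    return np.array(m['position']), R.from_quat(m['rotation']).as_matrix()@c
def plane(n,u,v,z,o=None):
    p,d=ray(n,u,v,o); return p+d*(z-p[2])/d[2]
def dep(n,u,v,dd,o=None):
    p,d=ray(n,u,v,o); return p+d*dd
def cent(mask,box):
    x0,y0,x1,y1=box; m=np.zeros_like(mask); m[y0:y1,x0:x1]=mask[y0:y1,x0:x1]
    n,l,s,c=cv2.connectedComponentsWithStats(m.astype(np.uint8)); 
    i=1+np.argmax(s[1:,4]); return c[i],s[i],l==i
E
python3 - <<'E'
from h import *
z=np.load('pics/top0.npz');p,d=z['p'],z['d']
hsv=cv2.cvtColor(p,cv2.COLOR_RGB2HSV)
H,S,V=[hsv[...,i].astype(int) for i in range(3)]
org=(H>10)&(H<28)&(S>120)&(V>70); red=((H<8)|(H>172))&(S>130)&(V>60)
def rep(nm,mask,box,z,):
    c,s,l=cent(mask,box); q=np.median(d[l]); print(nm,c.round(1),s,'plane',plane('top',*c,z).round(4),'depth',dep('top',*c,d[int(c[1]),int(c[0])]).round(4))
# brass cap top faces: use depth height map
m=camera_model('top')
uu,vv=np.meshgrid(np.arange(640),np.arange(400))
Rm=R.from_quat(m['rotation']).as_matrix()
C=np.stack([(uu-m['cx'])/m['fx'],-(vv-m['cy'])/m['fy'],-np.ones_like(uu,float)],-1)
W=C@Rm.T*d[...,None]+m['position']
print('table z',np.median(W[280:320,150:250,2]))
for nm,b in(('R',(375,180,420,222)),('L',(215,195,255,238))):
    x0,y0,x1,y1=b;w=W[y0:y1,x0:x1].reshape(-1,3)
    t=w[(w[:,2]>.115)&(w[:,2]<.135)]; print(nm,'cap top',len(t),t.mean(0).round(4),(t.min(0)+t.max(0)).round(4)/2,np.ptp(t,0).round(3))
    t=w[(w[:,2]>.06)&(w[:,2]<.08)];print('  ring',len(t),((t.min(0)+t.max(0))/2).round(4),np.ptp(t,0).round(3))
rep('red tip',red,(300,160,335,190),.094)
rep('gold',org,(390,145,420,175),.07); rep('redb',red,(205,165,235,192),.07)
w=W[165:212,303:332].reshape(-1,3); t=w[(w[:,2]>.018)&(w[:,2]<.03)];print('base',len(t),((t.min(0)+t.max(0))/2).round(4),np.ptp(t,0).round(3))
im=(t[:,:2]*1e4).astype(np.float32); print(cv2.minAreaRect(im))
for nm,b in (('iso',(290,155,345,220)),('capR',(375,140,425,225))):
    x0,y0,x1,y1=b; save('c_'+nm,cv2.resize(p[y0:y1,x0:x1],None,fx=6,fy=6,interpolation=2))
E
```

```text
table z 0.0007657888025126569
R cap top 213 [ 0.5564 -0.2475  0.1246] [ 0.5584  -0.2487   0.12435] [0.047 0.048 0.015]
  ring 443 [ 0.557  -0.2485  0.07  ] [0.089 0.088 0.019]
L cap top 218 [0.4949 0.2531 0.1239] [0.4953  0.25365 0.1235 ] [0.047 0.046 0.017]
  ring 445 [0.4947 0.2543 0.0701] [0.088 0.089 0.02 ]
red tip [316.  175.4] [314 171   6  11  41] plane [0.6168 0.0007 0.094 ] depth [6.136e-01 4.000e-04 1.142e-01]
gold [406.2 158.6] [399 151  16  16 197] plane [ 0.6799 -0.2733  0.07  ] depth [ 0.6755 -0.2692  0.0917]
redb [217.6 177.7] [210 170  16  16 171] plane [0.6054 0.3006 0.07  ] depth [0.6027 0.2962 0.0884]
base 432 [ 0.5708 -0.0011  0.024 ] [0.111 0.064 0.012]
((5698.43115234375, -2.24456787109375), (598.5679931640625, 1103.691162109375), 86.27885437011719)
```

```bash
python3 -c "
import cv2,numpy as np
a=cv2.imread('pics/c_iso.png');b=cv2.imread('pics/c_capR.png');h=max(a.shape[0],b.shape[0])
f=lambda x:cv2.copyMakeBorder(x,0,h-x.shape[0],0,0,0)
cv2.imwrite('pics/crop.png',np.hstack([f(a),f(b)]))"
```

```text
(no output)
```

View pics/crop.png

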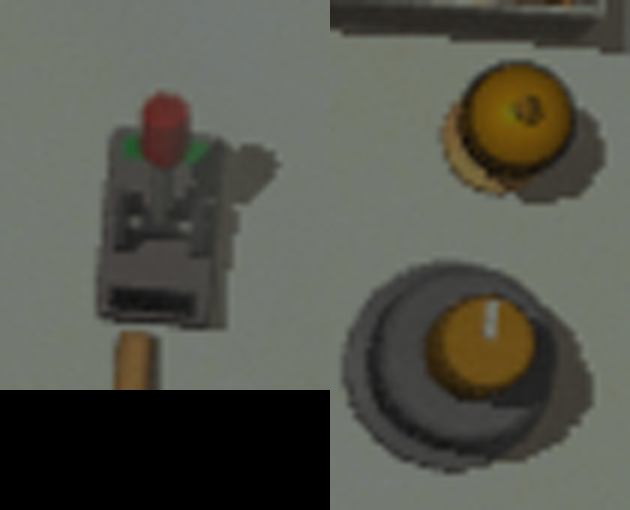

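The crop confirms it. The isolator handle leans to the green (far) end, and the brass cap with its white line has the gold black-banded bauble on a wooden foot 124 mm behind it. Pivot is at (0.570, -0.001), grip at (0.612, 0.000), cap axis at (0.557, -0.2485). The heights match the given ones (0.124 and 0.070). Next I check the obstacles and work out the first move.

```bash
cat >> h.py <<'E'
def st():
    o=get_obs(); Rt=R.from_quat(o['ee_rot']).as_matrix()
    print('t',round(o['clock'],2),'p',o['position'].round(4),'yaw',np.degrees(np.arctan2(Rt[1,0],Rt[0,0])).round(2),'zax',Rt[:,2].round(3),'F',o['ft_force'].round(2),'M',o['torque'].round(2),'g',round(o['grip_width'],3),'j',o['joint_pos'].round(2))
def go(*w):
    o=get_obs(); Rt=R.from_quat(o['ee_rot']).as_matrix()
    print('tool units to',w,(Rt.T@(np.array(w)-o['position'])/.04).round(2))
E
python3 - <<'E'
from h import *
z=np.load('pics/top0.npz');d=z['d'];
m=camera_model('top');uu,vv=np.meshgrid(np.arange(640),np.arange(400))
Rm=R.from_quat(m['rotation']).as_matrix()
C=np.stack([(uu-m['cx'])/m['fx'],-(vv-m['cy'])/m['fy'],-np.ones_like(uu,float)],-1)
W=C@Rm.T*d[...,None]+m['position']
for nm,b in(('drawer',(485,185,582,280)),('boxes',(325,75,425,150)),('boxes2',(200,75,312,145))):
    x0,y0,x1,y1=b;w=W[y0:y1,x0:x1].reshape(-1,3);w=w[w[:,2]>.03];print(nm,w.min(0).round(3),w.max(0).round(3))
st();go(.3,-.42,.28)
E
```

```text
drawer [ 0.341 -0.744  0.03 ] [ 0.581 -0.02   1.409]
boxes [ 0.407 -0.323  0.03 ] [ 0.937 -0.02   1.409]
boxes2 [ 0.407 -0.02   0.03 ] [0.935 0.371 1.409]
t 0.1 p [ 0.2362 -0.5784  0.3032] yaw 22.22 zax [-0.001  0.001 -1.   ] F [ 0.38 -0.03  0.69] M [ 0.   -0.01  0.03] g 1.001 j [ 1.16  0.33 -0.06  1.46  0.02  1.35 -0.09]
tool units to (0.3, -0.42, 0.28) [ 2.97 -3.06  0.58]
```

```bash
python3 -m crank '0.7 -0.75 0.1 0 0 0 0;0.7 -0.75 0.1 0 0 0 0;0.7 -0.75 0.1 0 0 0 0;0.7 -0.75 0.1 0 0 0 0;0.2 -0.2 0 0 0 0 0;0 0 0 0 0 1 0;0 0 0 0 0 1 0;0 0 0 0 0 0.7 0;0 0 0 0 0 0 0;0 0 0 0 0 0 0' 60; python3 -c "
from h import *
st();go(.67,0,.22)"
```

```text
clock: 1.1
position: [0.2992, -0.4081, 0.2829]
ee_rot: [1.0, -0.0, -0.003, -0.002]
ft_force: [0.1, 0.2, -0.1]
grip_width: 0.003
t 1.1 p [ 0.2992 -0.4081  0.2829] yaw -0.04 zax [-0.005  0.005 -1.   ] F [ 0.15  0.25 -0.12] M [0.04 0.02 0.03] g 0.003 j [ 0.99  0.1  -0.16  1.79  0.02  1.27 -0.74]
tool units to (0.67, 0, 0.22) [  9.27 -10.2    1.57]
```

```bash
python3 -m crank '0.8 -0.88 0.05 0 0 0 0;0.8 -0.88 0.05 0 0 0 0;0.8 -0.88 0.05 0 0 0 0;0.8 -0.88 0.05 0 0 0 0;0.8 -0.88 0.05 0 0 0 0;0.8 -0.88 0.05 0 0 0 0;0.8 -0.88 0.05 0 0 0 0;0.8 -0.88 0.05 0 0 0 0;0.8 -0.88 0.05 0 0 0 0;0.8 -0.88 0.05 0 0 0 0'; python3 -c "
from h import *
st();go(.665,0,.155)
o=get_obs();p,d=camera('wrist');save('w1',p)"
```

```text
clock: 2.1
position: [0.624, -0.0524, 0.2616]
ee_rot: [1.0, 0.004, -0.002, -0.001]
ft_force: [0.4, -0.9, -0.3]
grip_width: -0.0
t 2.1 p [ 0.624  -0.0524  0.2616] yaw 0.41 zax [-0.005  0.002 -1.   ] F [ 0.45 -0.87 -0.3 ] M [-0.09 -0.07 -0.04] g -0.0 j [ 0.38  0.4  -0.48  1.49  0.19  1.3  -1.68]
tool units to (0.665, 0, 0.155) [ 1.05 -1.3   2.66]
```

View pics/w1.png

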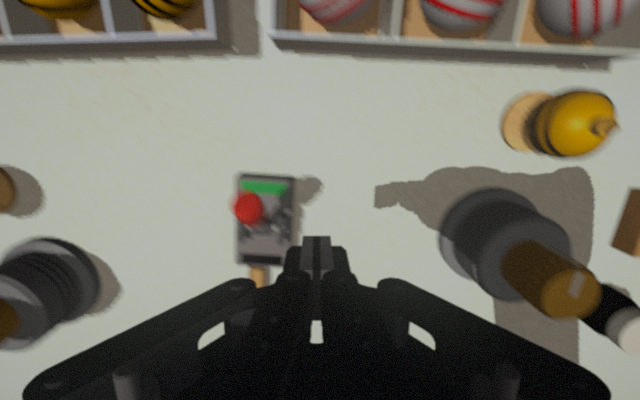

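Wrist view: red grip at (249,208), green stripe at (264,187), box edge near row 45. Cross-checking the grip position.

```bash
python3 -c "
from h import *
st()
print(plane('wrist',249,208,.105),plane('wrist',264,187,.024),plane('wrist',430,50,.04),plane('wrist',262,262,.024))"
```

```text
t 2.15 p [ 0.6269 -0.0439  0.2605] yaw 0.89 zax [-0.004  0.007 -1.   ] F [-4.36  5.83 -0.73] M [0.41 0.27 0.  ] g 0.003 j [ 0.37  0.41 -0.49  1.49  0.19  1.3  -1.69]
[0.62231001 0.00730661 0.105     ] [0.61905298 0.00962275 0.024     ] [ 0.74494417 -0.13809847  0.04      ] [0.53558169 0.01437551 0.024     ]
```

```bash
python3 -m crank '0.6 -0.7 0 0 0 0 0;0.55 -0.65 0.1 0 0 0 0;0 0 0.5 0 0 0 0;0 0 0.6 0 0 0 0;0 0 0.6 0 0 0 0;0 0 0.5 0 0 0 0;0 0 0.3 0 0 0 0;0 0 0 0 0 0 0;0 0 0 0 0 0 0;0 0 0 0 0 0 0'; python3 -c "
from h import *
st();go(.575,0,.155)"
```

```text
clock: 3.15
position: [0.6757, 0.016, 0.1507]
ee_rot: [1.0, 0.02, -0.003, -0.005]
ft_force: [0.2, 0.6, -0.0]
grip_width: 0.003
t 3.15 p [0.6757 0.016  0.1507] yaw 2.35 zax [-0.006  0.01  -1.   ] F [ 0.16  0.61 -0.04] M [-0.02 -0.01  0.03] g 0.003 j [ 0.25  0.61 -0.48  1.45  0.28  1.15 -1.8 ]
tool units to (0.575, 0, 0.155) [-2.53  0.3  -0.1 ]
```

```bash
python3 -m crank '0 0.35 0 0 0 0 0;-0.4 0 -0.05 0 0 0 0;-0.4 0 -0.05 0 0 0 0;-0.35 0 0 0 0 0 0;-0.35 0 0 0 0 0 0;-0.35 0 0 0 0 0 0;-0.35 0 0 0 0 0 0;-0.35 0 0 0 0 0 0;-0.2 0 0 0 0 0 0;0 0 0 0 0 0 0'; python3 -c "
from h import *
st();go(.557,-.2485,.23)
p,d=camera('top');save('top1',cv2.resize(p[120:260,230:450],None,fx=3.5,fy=3.5))"
```

```text
clock: 4.15
position: [0.5681, -0.0142, 0.1647]
ee_rot: [1.0, 0.017, 0.006, -0.002]
ft_force: [0.2, -0.3, -0.3]
grip_width: 0.001
t 4.15 p [ 0.5681 -0.0142  0.1647] yaw 1.98 zax [ 0.013  0.005 -1.   ] F [ 0.21 -0.33 -0.32] M [-0.07  0.01  0.04] g 0.001 j [ 0.38  0.37 -0.52  1.76  0.2   1.05 -1.74]
tool units to (0.557, -0.2485, 0.23) [-0.46  5.84 -1.67]
```

View pics/top1.png

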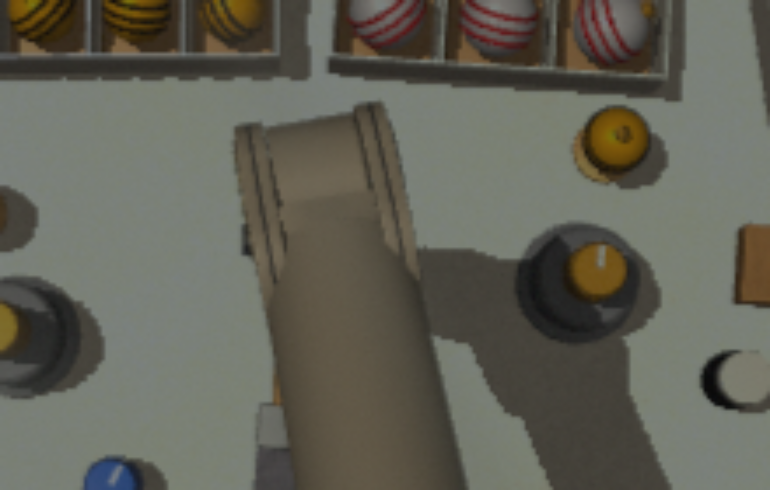

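The arm hides the isolator. I'll lift, head toward the cap with the jaws opening, and look at the isolator with the scene camera.

```bash
python3 -m crank '0 0 -0.7 0 0 0 0;0 0 -0.9 0 0 0 0;0 0.3 -0.4 0 0 0 0;0 0.6 0 0 0 0 0;0 0.8 0 0 0 0 0;0 0.8 0 0 0 0 0;0 0.8 0 0 0 0 0;0 0 0 0 0 0 0;0 0 0 0 0 0 0;0 0 0 0 0 0 0'; python3 -c "
from h import *
p,d=camera('scene');save('s2',cv2.resize(p[140:320,190:450],None,fx=3,fy=3))
p,d=camera('top');save('top2',cv2.resize(p[120:260,230:450],None,fx=3.5,fy=3.5))
st();go(.557,-.2485,.25)"
```

```text
clock: 5.2
position: [0.5788, -0.1526, 0.2503]
ee_rot: [1.0, 0.019, 0.01, -0.003]
ft_force: [-0.3, 0.3, -0.0]
grip_width: -0.0
t 5.3 p [ 0.5789 -0.1516  0.2504] yaw 2.21 zax [ 0.02   0.006 -1.   ] F [0.49 0.   0.29] M [0.03 0.04 0.  ] g -0.0 j [ 0.56  0.33 -0.46  1.6   0.15  1.22 -1.46]
tool units to (0.557, -0.2485, 0.25) [-0.64  2.4  -0.02]
```

View pics/s2.png

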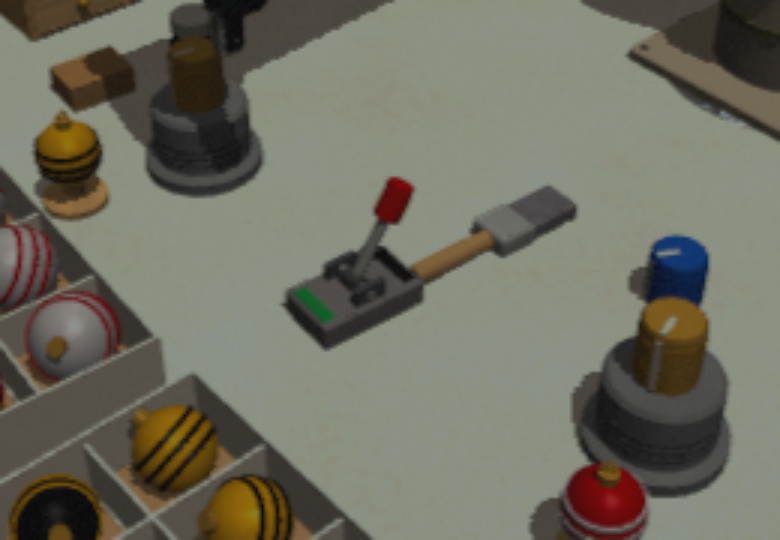

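View pics/top2.png

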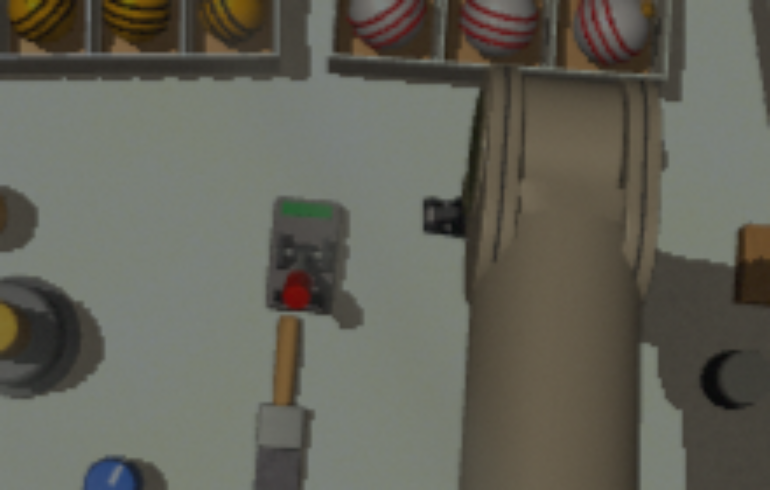

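The isolator is off: in both views the red grip leans over the black stripe and the green one is uncovered. Now I move over the right cap, open the jaws, and pre-rotate about -56° so joint 7 has room to turn both ways.

```bash
python3 -m crank '-0.2 0.8 0 0 0 0 85;-0.2 0.8 0 0 0 0 85;-0.2 0.7 0 0 0 0 85;0 0 0 0 0 -1 85;0 0 0 0 0 -1 85;0 0 0 0 0 -1 85;0 0 0 0 0 -1 85;0 0 0 0 0 -1 85;0 0 0 0 0 -1 85;0 0 0 0 0 -1 85' 110; python3 -c "
from h import *
st();go(.557,-.2485,.2)"
```

```text
clock: 6.3
position: [0.5614, -0.2366, 0.2505]
ee_rot: [0.86, 0.51, 0.012, 0.002]
ft_force: [-0.6, -0.2, 0.4]
grip_width: 0.993
t 6.3 p [ 0.5614 -0.2366  0.2505] yaw 61.29 zax [ 0.022  0.008 -1.   ] F [-0.6  -0.16  0.36] M [ 0.06  0.02 -0.03] g 0.993 j [ 0.78  0.38 -0.57  1.56  0.2   1.24 -0.32]
tool units to (0.557, -0.2485, 0.2) [-0.34  0.03  1.26]
```

```bash
cat >> h.py <<'E'
def tilt():
    o=get_obs(); Rt=R.from_quat(o['ee_rot']).as_matrix()
    print('tilt fix (units 8deg)',(np.degrees(Rt.T@np.cross(Rt[:,2],[0,0,-1]))/8).round(3))
E
python3 -c "
from h import *
o=get_obs()
p,d=camera('wrist');save('w3',p)
np.savez('pics/w3.npz',p=p,d=d)
m=camera_model('wrist');uu,vv=np.meshgrid(np.arange(640),np.arange(400))
C=np.stack([(uu-m['cx'])/m['fx'],-(vv-m['cy'])/m['fy'],-np.ones_like(uu,float)],-1)
H=m['hand_eye'];Rt=R.from_quat(o['ee_rot']).as_matrix()
W=(C*d[...,None]@H[:3,:3].T+H[:3,3])@Rt.T+o['position']
hsv=cv2.cvtColor(p,cv2.COLOR_RGB2HSV);Hh,S=hsv[...,0],hsv[...,1]
t=W[(abs(W[...,2]-.124)<.008)&(abs(W[...,0]-.557)<.05)&(abs(W[...,1]+.25)<.05)&(d>0)]
print(len(t),t.mean(0),(t.min(0)+t.max(0))/2,np.ptp(t,0))
st();tilt()"
```

```text
3630 [ 0.55694063 -0.2458879   0.12382152] [ 0.55625318 -0.24781512  0.12153332] [0.04867126 0.04740373 0.01101317]
t 6.35 p [ 0.5614 -0.2365  0.2505] yaw 61.83 zax [ 0.022  0.008 -1.   ] F [-0.01 -0.27  0.56] M [ 0.    0.06 -0.01] g 0.996 j [ 0.78  0.38 -0.57  1.56  0.2   1.24 -0.31]
tilt fix (units 8deg) [ 0.114 -0.127 -0.   ]
```

View pics/w3.png

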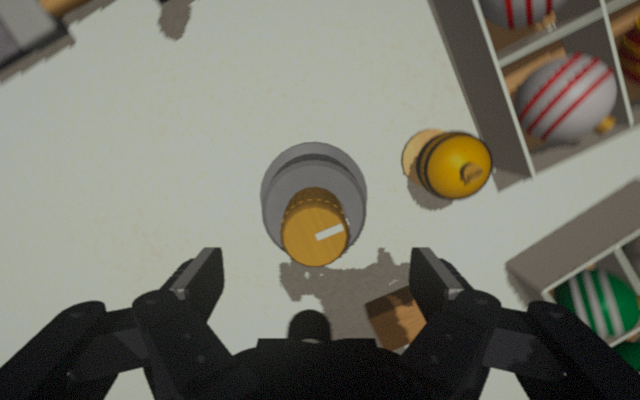

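The wrist view shows the cap top at (315,233), centred between the open pads, with the gold bauble at (455,165) clear. The wrist estimate of (0.556,-0.247) agrees with the top view. I'll fix the tilt, centre, and descend to a safe height.

```bash
python3 -m crank '0 0 0 0.11 -0.13 0 85;-0.25 0 0.3 0 0 0 85;0 0 0.5 0 0 0 85;0 0 0.4 0 0 0 85;0 0 0 0 0 0 85;0 0 0 0 0 0 85;0 0 0 0 0 0 85;0 0 0 0 0 0 85;0 0 0 0 0 0 85;0 0 0 0 0 0 85'; python3 -c "
from h import *
st();go(.5567,-.2480,.154);tilt()"
```

```text
clock: 7.35
position: [0.5565, -0.2461, 0.2008]
ee_rot: [0.862, 0.506, -0.001, 0.001]
ft_force: [-0.9, 0.2, -0.2]
grip_width: 1.0
t 7.35 p [ 0.5565 -0.2461  0.2008] yaw 60.83 zax [-0.001 -0.003 -1.   ] F [-0.87  0.24 -0.2 ] M [-0.02  0.03 -0.02] g 1.0 j [ 0.77  0.43 -0.55  1.61  0.24  1.17 -0.34]
tool units to (0.5567, -0.248, 0.154) [-0.03  0.03  1.17]
tilt fix (units 8deg) [0.007 0.023 0.   ]
```

```bash
python3 -m crank '-0.03 0.03 0.4 0 0 0 85;0 0 0.4 0 0 0 85;0 0 0.35 0 0 0 85;0 0 0 0 0 0 85;0 0 0 0 0 0 85;0 0 0 0 0 0 60;0 0 0 0 0 0 52;0 0 0 0 0 0 40;0 0 0 0 0 0 40;0 0 0 0 0 0 40' 110; python3 -c "
from h import *
st();go(.5567,-.2480,.154);tilt()"
```

```text
clock: 8.35
position: [0.5567, -0.2478, 0.1515]
ee_rot: [0.862, 0.506, -0.001, 0.001]
ft_force: [-1.0, -0.5, -1.5]
grip_width: 0.542
t 8.35 p [ 0.5567 -0.2478  0.1515] yaw 60.83 zax [-0.001 -0.003 -1.   ] F [-0.98 -0.52 -1.54] M [ 0.04  0.11 -0.03] g 0.542 j [ 0.76  0.48 -0.53  1.65  0.27  1.09 -0.36]
tool units to (0.5567, -0.248, 0.154) [-0.    0.   -0.06]
tilt fix (units 8deg) [ 0.003  0.025 -0.   ]
```

Grip holds at about 46 mm. I'll try a small turn, counter-clockwise from above first (az negative).

```bash
python3 -m crank '0 0 0 0 0 -0.5 40;0 0 0 0 0 -0.5 40;0 0 0 0 0 -0.5 40;0 0 0 0 0 0 40;0 0 0 0 0 0 40;0 0 0 0 0 0 40;0 0 0 0 0 0 40;0 0 0 0 0 0 40;0 0 0 0 0 0 40;0 0 0 0 0 0 40' 120; python3 -c "
from h import *
st();tilt()"
```

```text
clock: 9.35
position: [0.5567, -0.2471, 0.1518]
ee_rot: [0.808, 0.59, 0.0, -0.001]
ft_force: [-0.0, 1.9, -0.7]
grip_width: 0.541
t 9.35 p [ 0.5567 -0.2471  0.1518] yaw 72.25 zax [-0.     0.001 -1.   ] F [-0.01  1.88 -0.66] M [ 0.51 -0.01 -1.72] g 0.541 j [ 0.79  0.49 -0.57  1.65  0.29  1.09 -0.17]
tilt fix (units 8deg) [-0.006 -0.009 -0.   ]
```

```bash
python3 -c "
from h import *
p,d=camera('wrist');save('w4',p);p,d=camera('scene');save('s4',cv2.resize(p[100:240,170:350],None,fx=4,fy=4))
st()"
```

```text
t 9.45 p [ 0.5567 -0.2471  0.1517] yaw 72.25 zax [-0.     0.001 -1.   ] F [1.23 2.21 0.27] M [ 0.49 -0.   -1.78] g 0.535 j [ 0.79  0.49 -0.57  1.65  0.29  1.09 -0.17]
```

View pics/w4.png

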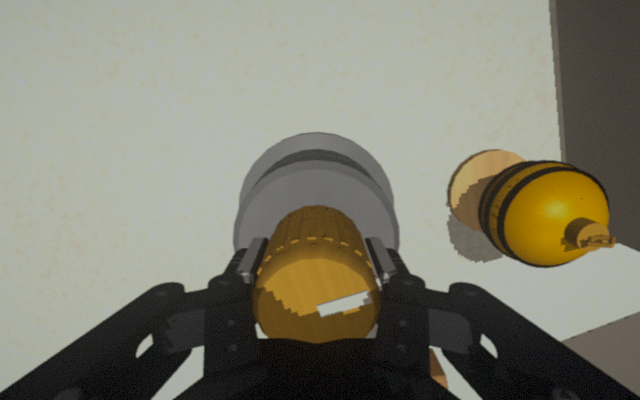

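View pics/s4.png

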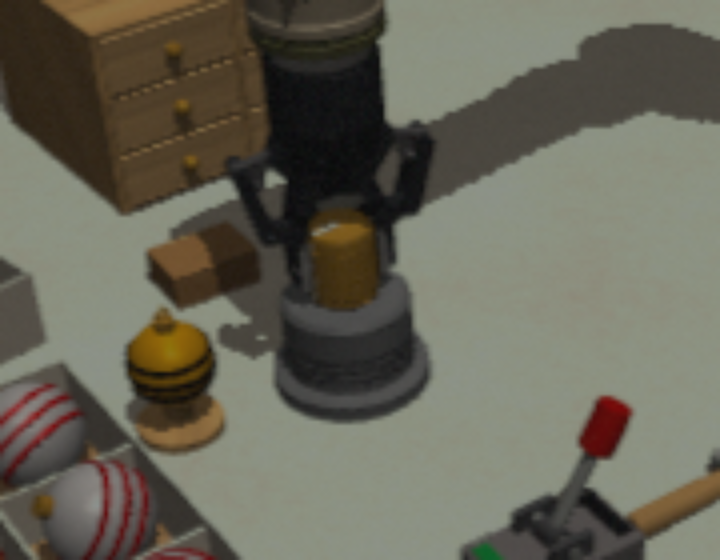

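The wrist view shows the cap's white line from (318,311) to (370,295). I'll compute its world heading now and in w3 to see whether the cap turned or slipped.

```bash
python3 - <<'E'
from h import *
st()
# w4: pose same as now
def line(fn,o,box):
    p=cv2.imread('pics/'+fn+'.png'); hsv=cv2.cvtColor(p,cv2.COLOR_BGR2HSV)
    m=(hsv[...,1]<70)&(hsv[...,2]>110); c,s,l=cent(m,box)
    v,u=np.nonzero(l); q=np.array([plane('wrist',a,b,.124,o) for a,b in zip(u,v)])[:,:2]
    w=np.linalg.svd(q-q.mean(0))[2][0]; 
    if w[0]<0:w=-w
    print(fn,s,'heading',np.degrees(np.arctan2(w[1],w[0])).round(1), 'centre',q.mean(0).round(4))
line('w4',get_obs(),(310,285,376,325))
o={'position':np.array([.5614,-.2365,.2505]),'ee_rot':np.array([.8598,.5102,.012,.002])}
line('w3',o,(305,215,346,250))
E
```

```text
t 9.45 p [ 0.5567 -0.2471  0.1517] yaw 72.25 zax [-0.     0.001 -1.   ] F [1.23 2.21 0.27] M [ 0.49 -0.   -1.78] g 0.535 j [ 0.79  0.49 -0.57  1.65  0.29  1.09 -0.17]
w4 [317 290  53  27 677] heading 2.4 centre [ 0.5653 -0.2495]
w3 [315 224  29  16 215] heading -5.7 centre [ 0.566  -0.2489]
```

The cap turned about 8° while the tool turned 11°, so this is ambiguous between a stop and thread drag. A little more will decide it.

```bash
python3 -m crank '0 0 0 0 0 -0.5 40;0 0 0 0 0 -0.4 40;0 0 0 0 0 0 40;0 0 0 0 0 0 40;0 0 0 0 0 0 40;0 0 0 0 0 0 40;0 0 0 0 0 0 40;0 0 0 0 0 0 40;0 0 0 0 0 0 40;0 0 0 0 0 0 40' 120; cat >> h.py <<'E'
def line(box,nm,z=.124):
    o=get_obs(); p,d=camera('wrist'); save(nm,p); hsv=cv2.cvtColor(p,cv2.COLOR_RGB2HSV)
    m=(hsv[...,1]<70)&(hsv[...,2]>110); c,s,l=cent(m,box)
    v,u=np.nonzero(l); q=np.array([plane('wrist',a,b,z,o) for a,b in zip(u,v)])[:,:2]
    w=np.linalg.svd(q-q.mean(0))[2][0]
    if w[0]<0:w=-w
    print(s,'line heading',np.degrees(np.arctan2(w[1],w[0])).round(1),'centre',q.mean(0).round(4))
E
python3 -c "
from h import *
st();line((310,285,376,335),'w5')"
```

```text
clock: 10.45
position: [0.5569, -0.2459, 0.1518]
ee_rot: [0.769, 0.64, 0.0, -0.001]
ft_force: [-0.8, 1.8, -0.5]
grip_width: 0.543
t 10.45 p [ 0.5569 -0.2459  0.1518] yaw 79.53 zax [-0.001  0.002 -1.   ] F [-0.8   1.76 -0.51] M [ 0.35  0.03 -1.35] g 0.543 j [ 0.81  0.49 -0.6   1.65  0.3   1.1  -0.05]
[318 299  46  20 517] line heading 2.2 centre [ 0.5641 -0.2491]
```

The cap stayed at 2.2° while the tool slipped 7° further, so that is the hard stop. Now the other way (az positive).

```bash
python3 -m crank '-0.03 0 0 0 0 0.8 40;0 0 0 0 0 0.9 40;0 0 0 0 0 0.9 40;0 0 -0.01 0 0 0.9 40;0 0 -0.01 0 0 0.9 40;0 0 0 0 0 0 40;0 0 0 0 0 0 40;0 0 0 0 0 0 40;0 0 0 0 0 0 40;0 0 0 0 0 0 40' 120; python3 -c "
from h import *
st();line((250,260,385,335),'w6');tilt();go(.5567,-.2480,.153)"
```

```text
clock: 11.5
position: [0.5577, -0.2463, 0.1528]
ee_rot: [0.926, 0.379, -0.0, 0.001]
ft_force: [-0.2, 0.9, 0.5]
grip_width: 0.537
t 11.5 p [ 0.5577 -0.2463  0.1528] yaw 44.49 zax [ 0.    -0.002 -1.   ] F [-0.17  0.88  0.48] M [0.09 0.03 0.01] g 0.537 j [ 0.72  0.47 -0.48  1.65  0.24  1.08 -0.63]
[318 300  54  20 617] line heading -34.6 centre [ 0.5629 -0.2558]
tilt fix (units 8deg) [0.013 0.009 0.   ]
tool units to (0.5567, -0.248, 0.153) [-0.05  0.01 -0.01]
```

View pics/w6.png

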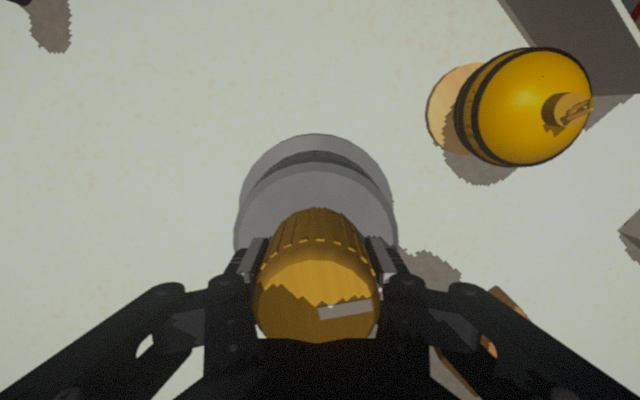

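The cap followed the tool with no slip: heading -34.6°, about 29° from tight (-5.7°). 36° more to go.

```bash
python3 -m crank '-0.03 0 -0.01 0 0 0.9 40;0 0 -0.01 0 0 0.9 40;0 0 -0.01 0 0 0.9 40;0 0 -0.01 0 0 0.9 40;0 0 -0.01 0 0 0.9 40;0 0 0 0 0 0 40;0 0 0 0 0 0 40;0 0 0 0 0 0 40;0 0 0 0 0 0 40;0 0 0 0 0 0 40' 120; python3 -c "
from h import *
st();line((250,260,385,335),'w7');tilt();go(.5567,-.2480,.155)"
```

```text
clock: 12.55
position: [0.5569, -0.2471, 0.1545]
ee_rot: [0.998, 0.069, 0.0, 0.001]
ft_force: [-0.2, 0.2, -1.4]
grip_width: 0.542
t 12.55 p [ 0.5569 -0.2471  0.1545] yaw 7.97 zax [ 0.001 -0.001 -1.   ] F [-0.19  0.22 -1.42] M [ 0.03 -0.12 -0.03] g 0.542 j [ 0.64  0.45 -0.37  1.66  0.18  1.07 -1.22]
[319 300  53  20 599] line heading -70.6 centre [ 0.5547 -0.2589]
tilt fix (units 8deg) [ 0.009 -0.005 -0.   ]
tool units to (0.5567, -0.248, 0.155) [-0.01  0.02 -0.01]
```

Heading is -70.6°, 65° from tight, and the cap has risen 2.7 mm. I'll lift straight up gently and check the force.

```bash
python3 -m crank '0 0 -0.05 0 0 0 40;0 0 -0.1 0 0 0 40;0 0 -0.1 0 0 0 40;0 0 -0.1 0 0 0 40;0 0 -0.1 0 0 0 40;0 0 -0.1 0 0 0 40;0 0 -0.1 0 0 0 40;0 0 0 0 0 0 40;0 0 0 0 0 0 40;0 0 0 0 0 0 40' 120; python3 -c "
from h import *
st();line((250,260,385,335),'w8',.124+.028);tilt();go(.5567,-.2480,.2315)"
```

```text
clock: 13.6
position: [0.5567, -0.2474, 0.1833]
ee_rot: [0.998, 0.07, 0.0, 0.001]
ft_force: [0.3, 0.3, -2.0]
grip_width: 0.541
t 13.6 p [ 0.5567 -0.2474  0.1833] yaw 8.0 zax [ 0.001 -0.002 -1.   ] F [ 0.27  0.29 -1.96] M [-0.02  0.02  0.05] g 0.541 j [ 0.64  0.42 -0.38  1.63  0.17  1.12 -1.21]
[319 299  54  21 608] line heading -70.4 centre [ 0.554  -0.2595]
tilt fix (units 8deg) [ 0.012 -0.004  0.   ]
tool units to (0.5567, -0.248, 0.2315) [-0.    0.02 -1.21]
```

View pics/w8.png

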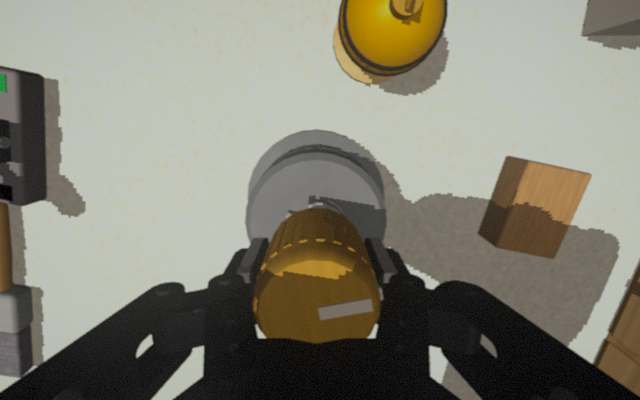

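The cap is up with only its weight (2 N) on the wrist, and the stub is visible below it. Raising to 80 mm.

```bash
python3 -m crank '0 0 -0.2 0 0 0 40;0 0 -0.25 0 0 0 40;0 0 -0.25 0 0 0 40;0 0 -0.25 0 0 0 40;0 0 -0.18 0 0 0 40;0 0 0 0 0 0 40;0 0 0 0 0 0 40;0 0 0 0 0 0 40;0 0 0 0 0 0 40;0 0 0 0 0 0 40' 120; python3 -c "
from h import *
st();go(.5567,-.2480,.2315)
p,d=camera('scene');save('s9',p)
p,d=camera('top');save('t9',p)"
```

```text
clock: 14.65
position: [0.5566, -0.2472, 0.2326]
ee_rot: [0.998, 0.07, 0.0, 0.001]
ft_force: [0.5, 0.4, -0.9]
grip_width: 0.538
t 14.65 p [ 0.5566 -0.2472  0.2326] yaw 8.01 zax [ 0.001 -0.002 -1.   ] F [ 0.5   0.41 -0.88] M [ 0.06 -0.01  0.  ] g 0.538 j [ 0.65  0.37 -0.38  1.58  0.15  1.22 -1.19]
tool units to (0.5567, -0.248, 0.2315) [0.   0.02 0.03]
```

View pics/s9.png

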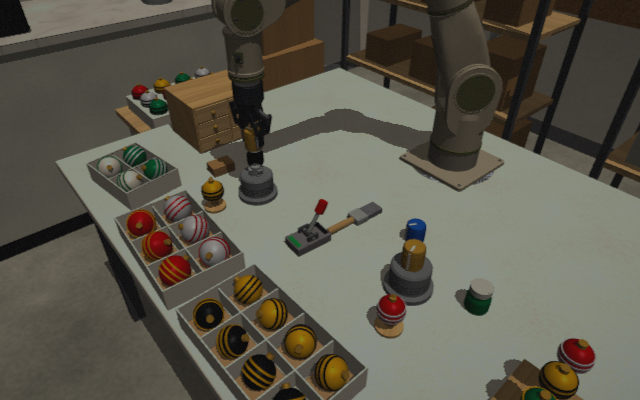

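View pics/t9.png

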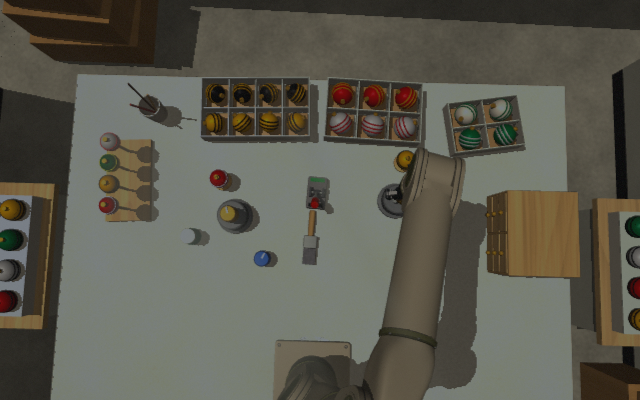

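The cap hangs in the gripper at scene (255,130) above the bare stub at (255,172). The isolator grip at (320,207) is in the off position, and the other cap, baubles, brush, box, green jar and blue part stand where they were. The arm is still, so I'm handing in.

```bash
python3 -c "
from workcell import hand_in
print(hand_in())"
```

```text
the job is handed in; nothing more can be done
None
```

The job is done and handed in at about 14.8 s: the isolator is off, and the cap from the gold-bauble spindle is held still about 81 mm above where it sat.

- **Isolator:** I pushed the red handle over to the black-striped end before touching any cap. The scene and top pictures both showed it off afterwards, and again at the end.
- **Thread:** I tried the cap counter-clockwise (seen from above) first. It met its stop after about 8°, and the pads slipped another 7° on it there. Clockwise loosened it, so this spindle is left-hand. I turned it about 65° from tight, measured on its white line, and it rose about 2.7 mm.
- **Lift:** It came straight up with only about 1–2 N on the wrist. The last pictures showed the bare stub below it.
- **Everything else:** The other cap, both baubles, the brush, the box, the green jar and the blue look-alike stand where they were, judged by eye from the last pictures. The arm hid the black jar in the last top view, so I did not check it again.
- **Readings that disagreed:** A wrist-camera fix on the red grip was about 7 mm off the top-camera one, probably because the arm was still moving. I used the top-camera value, and the handle still went over.

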